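# Seat the battery module in the drive unit and lock it

### The arm

A 6-joint arm with a two-finger parallel gripper is mounted at the origin on the work surface. World frame = base frame: x ahead of the robot, y to its left, z up, the work surface at z = 0. Lengths are in m, angles in rad, forces in N, time in s.
With the tool pointing down it reaches from about 0.35 to 0.85 m from the base axis. Payload 8.1 kg.
Tool frame: the origin (TCP) lies at the very end of the fingers, on their centre line; the grasp point (between the pads) lies 19 mm behind it; z points along the fingers, y is the line along which they close (so a half turn about z gives the same grasp; the last joint's range is limited). The gripper opens to 93 mm and grips with 3 to 60 N. Pads are 15 mm wide; open, the fingers measure 128 mm over their backs; the gripper's body (75 mm by 188 mm) begins 65 mm behind the grasp point.
Start: joints at [1.152, 0.13, 1.488, -0, 1.523, -0.085], TCP at [0.197, 0.567, 0.186] pointing down, gripper open.
Joint ranges: [-2.96, 2.96], [-0.89, 2.26], [0.02, 2.5], [-1.34, 4.48], [0, 2.73], [-2.66, 2.66]. Speed limits (rad/s): [2.39, 2.39, 2.79, 3.14, 3.14, 3.14].

### API

Orientations are given as a rotation vector (axis times angle).
In Python, from plant import robot gives the robot as it stands. The module is installed in compiled form; this text tells all that it offers.
- The arm moves only by the tool play_rows, never from a script. Its argument "increments" is text: rows parted by semicolons, each of 5 numbers parted by spaces: the shift along the tool's x, y, z in mm, then the turn about the tool's z in degrees, then the closure, from -1 (fully open) to 1 (shut). In form: dx dy dz yaw claw; .... A call has 1 to 20 rows; each row is the pose to reach, as a shift and turn from the pose commanded when the call began, along the tool's axes at that moment; what a row does not reach only later rows make up. A row lasts 1/10 s, in which the tool goes at most 50 mm and 8.59 degrees, less where a joint would pass 70% of its speed; a pose out of reach is approached as far as the arm can. A call with a gripper value outside its range is refused whole. The fingers move at their own pace and stop on an object; "force" is the grip in N (left out, the last holds). Time passes only in rows, so rows that repeat a pose let the fingers close. It gives the time, the measured TCP pose, the force, the opening and the grip force at its end, in the units of the state.
- robot.read_state(): the state, without advancing time (a new reading comes with each control period).
- robot.read_camera(name): name is "scene" or "top" or "wrist"; returns the picture (420x560x3 uint8, blue, green, red); there is no depth.
- robot.calibration(name): a dict with "vertical_fov" (degrees; the focal length in pixels is half the picture's height over the tangent of half this angle, whatever the lens; pixels are square), "cx", "cy" (the principal point, pixels), "rvec" (rotation vector, rad) and "tvec" (3), from world to camera coordinates, as OpenCV has them. Camera axes: x right, y down, z forward; pixel columns grow to the right and rows downward; lengths in m; the calibration is good to about 2 mm. A picture is of the moment at which its call begins: read the wrist's pose just before it. calibration takes no time and is no camera call; for the wrist camera it gives the pose at the moment of the call.
- robot.close_job(): hands the job in; it is judged then, once.
Trained networks look in the newest picture that a camera, given by its name, has taken for a name from the list of things; names that differ only in an ending like _2 or _b are one class to them, and where a whole thing is asked for, a point or a joint stands for the part that bears it (a point fixed in the world has none). Each returns a list of dicts, best first, with "conf" (0 to 1); they miss things now and then, are a little off and sometimes report something else, mostly with a low value. They report only what shows in the picture. A call takes as long as a camera call. They do not tell look-alikes from the thing itself.
- robot.recognise(camera, query): "centre" ([x, y, z] in m, in world coordinates, good to about 4 mm: the middle of the surface that is visible of it).
- robot.regions_of(camera, query): "pixels" (420x560 bool, what is visible of it).
- robot.landmark_of(camera, query): "centre" ([x, y, z] in m, in world coordinates, good to about 4 mm: a listed point, or the origin of a listed thing).
The state is a dict: "t": time; "q": joint angles; "dq": joint speeds; "joint_torque": joint torques, N m; "tool_pos": TCP position; "orientation": TCP orientation; "force": force on the tool from outside, world axes, zero at the start; "wrist_torque": the same for the moment, N m; "opening": finger opening in m; "gripper_force": force on a finger pad.
Only numpy, scipy, OpenCV 4.12 (cv2) and the standard library are available. Lean on these libraries where they do the work, as an engineer would, in place of code of your own. Each camera call takes 0.05 s, during which the arm holds its last target. There are 200 camera calls.

### The job

Fit the shorter of the two battery modules into the bay of the drive-unit casing: press it fully home, flush with the casing's face, then swing the keeper shut over it. Leave the longer module, the wrench, the jar and the bearing where they are.

Things in the scene. Friction and masses are not known exactly. Their poses are not given: they have to be found in the camera images.
- module: The shorter battery module: a black plastic block 56 x 36 x 20 mm (x, y, z) with thin grey trim on top, lying flat on the mat, about 0.1 kg. Origin at its centre, z up. It fits the bay either way round.
- long_module: The longer battery module, for another bike: the same look and section but 78 mm long (78 x 36 x 20 mm), lying on the same mat; it does not fit the bay. Origin at its centre. Stays where it is.
- mat: Fixed cork mat, 160 x 260 x 3 mm (x, y, z), flat on the bench; both modules lie on it. Origin at the centre of its underside.
- casing: Fixed aluminium casing, 150 x 110 x 45 mm (x, y, z), on a steel stand. Its flat face leans 35 degrees, roughly towards the mat (the robot's left). Origin at the centre of the bay's mouth, on the face, 110 mm above the bench; z points out of the face, x up the slope, y across it. With the module seated flush, the module's centre is at (0, 0, -10) mm in this frame.
- bay_floor (a point): Centre of the bay's floor, 20 mm below the mouth; same axes as the casing. The bay is a rectangular recess 59 (x) by 38 (y) mm with a 2.5 mm bevel round its mouth. A sprung steel leaf, 24 mm long, stands 2.8 mm out of its +y wall, ramped near the mouth: it grips the module, which must be pushed in with some 3 to 12 N.
- keeper (a joint): Angle of the keeper in rad: 0 = shut, lying over the bay, against a stop; 2.0 = widest open. A flat steel bar 52 x 14 x 4 mm, underside 2 mm above the casing's face, turning in the plane of the face; it stays where it is left and cannot pass over a module that stands proud.
- keeper_pivot (a point): The keeper's pivot, on the casing's face at (48, 0, 0) mm in the casing's frame. With the keeper at angle q its post stands at (48 - 42 cos q, 42 sin q) mm in the casing's x, y.
- keeper_post (a point): Top centre of the keeper's black round post, 14 mm in diameter, which rises 24 mm from the top of the bar, square to the casing's face; this point is 30 mm above the face.
- wrench: Open-ended steel wrench, about 160 mm long, lying on the bench. Stays where it is.
- jar: Closed jar, 56 mm in diameter, 60 mm tall, on the bench. Origin at the centre of its underside. Stays where it is.
- bearing: Steel bearing ring, 42 mm outside diameter, 12 mm high, lying on the bench. Origin at the centre of its underside. Stays where it is.
There are look-alikes about, which are no part of the job. Leave any white look-alike of the module alone. There is more than one size of the part that bears casing; the job needs the larger.

How it is judged:
On the way, in this order (a step that is already met when the one before it is completed fails the run):
1. the short module is pressed home in the bay while the keeper is still open (z of module in the frame of casing below -0.0085 m and distance between module and casing below 0.013 m and angle between the z axis of module and the z axis of casing, either way round below 0.07 rad and value of joint keeper above 0.6 rad), for 0.2 s.
2. the keeper is swung shut over it (value of joint keeper below 0.15 rad), for 0.2 s.
At the end, for the whole second after the job is handed in: The short module sits in the bay, not more than 1.5 mm proud of the face, level with it within 4 degrees, at rest; the keeper is shut over it (within 0.15 rad of its stop); the other things are where they were (within 30 mm) (z of module in the frame of casing below -0.0085 m and distance between module and casing below 0.013 m and angle between the z axis of module and the z axis of casing, either way round below 0.07 rad and value of joint keeper below 0.15 rad and linear speed of module below 0.01 m/s); the robot touches nothing.
It fails at once if the longer module is moved more than 30 mm (distance of long_module from where it was at the start of the episode above 0.03 m).
It fails at once if the wrench, jar or bearing is moved more than 30 mm (distance of any of wrench, jar, bearing from where it was at the start of the episode above 0.03 m).
It fails at once if the jar is knocked over (angle between jar's own z axis and vertical above 0.6 rad).
It also fails if it takes over 54 s, if anything falls off the work surface, if the arm or the gripper's body presses on something with over 40 N, if the wrist force passes 120 N, or if a joint passes its speed limit or range.

## Working session

There is one attempt and no reset: what is moved stays moved. The work goes in short steps, Python scripts to look and compute and a tool call to move; the robot and the scene stay as the last step left them, time stands still between calls to the robot, and variables do not carry over. Pictures are saved under pics/ and viewed, at most 10 in all, crops included, and the job is handed in when it is done.

Besides the shell and the picture viewer there is one more tool, called after "Emit:" in YAML: its name, and indented under it one key for each argument. play_rows: Moves the arm, as the interface text tells. Its arguments: {"type":"object","properties":{"increments":{"type":"string"},"force":{"type":"number"}},"required":["increments"]}

```bash
mkdir -p pics; cat > h.py <<'E'
import numpy as np, cv2
from scipy.spatial.transform import Rotation as R
from plant import robot
def cal(n):
    c=robot.calibration(n); f=210/np.tan(np.radians(c['vertical_fov'])/2)
    K=np.array([[f,0,c['cx']],[0,f,c['cy']],[0,0,1]]); return K,R.from_rotvec(np.ravel(c['rvec'])).as_matrix(),np.ravel(c['tvec'])
def proj(n,P,c=None):
    K,Rm,t=c or cal(n); p=(np.atleast_2d(P)@Rm.T+t)@K.T; return p[:,:2]/p[:,2:]
def onplane(n,uv,p0,nrm,c=None):
    K,Rm,t=c or cal(n); o=-Rm.T@t; out=[]
    for u,v in np.atleast_2d(uv):
        d=Rm.T@np.linalg.solve(K,[u,v,1]); out.append(o+d*np.dot(np.array(p0)-o,nrm)/np.dot(d,nrm))
    return np.array(out)
E
python3 - <<'E'
from h import *
a=robot.read_camera('scene');b=robot.read_camera('top');
cv2.imwrite('pics/s.png',a);cv2.imwrite('pics/t.png',b)
print(robot.read_state())
for c in('top','scene'):
  for q in('module','long_module','casing','keeper_post','keeper_pivot','bay_floor'):
    print(c,q,[(np.round(d['centre'],4).tolist(),round(d['conf'],2)) for d in robot.landmark_of(c,q)])
print([(robot.calibration(c)) for c in('top','scene','wrist')])
E
```

```text
{'t': 0.1, 'q': array([ 1.15157436e+00,  1.31103961e-01,  1.48917139e+00, -3.41008284e-05,
        1.52301307e+00, -8.53927670e-02]), 'dq': array([ 0.00078977, -0.00025889, -0.00174401, -0.00223737,  0.00180908,
       -0.00018418]), 'joint_torque': array([ 6.62643470e-04, -5.61333597e+01, -4.93097770e+01,  7.69787841e-02,
        2.88713083e-02, -8.90644742e-05]), 'tool_pos': array([0.19634962, 0.56635049, 0.1846809 ]), 'orientation': array([-5.21878573e-01, -3.09754547e+00,  2.59241526e-03]), 'force': array([0.22210446, 0.00960645, 0.08176731]), 'wrist_torque': array([ 0.06430213, -0.03019025,  0.02902818]), 'gripper_force': 0.0, 'opening': 0.09308983427293199}
top module [([0.5615, 0.393, 0.0129], 0.9), ([0.514, 0.2416, 0.01], 0.71)]
top long_module [([0.5295, 0.1076, 0.014], 0.84)]
top casing [([0.3739, -0.0758, 0.0867], 0.81), ([0.5621, -0.1828, 0.1106], 0.56)]
top keeper_post [([0.3767, -0.0676, 0.103], 0.64), ([0.5994, -0.2117, 0.1634], 0.62)]
top keeper_pivot [([0.5578, -0.2213, 0.1389], 0.59), ([0.3791, -0.1088, 0.1001], 0.59)]
top bay_floor [([0.5631, -0.1971, 0.0956], 0.95
[... 416 characters left out ...]
 0.1358], 0.72)]
scene bay_floor [([0.5579, -0.197, 0.094], 0.82), ([0.3762, -0.0877, 0.0745], 0.65)]
[{'vertical_fov': 55.75422464800184, 'cx': 277.92811232203184, 'cy': 209.99350419407548, 'rvec': array([ 2.13504234, -2.08307828,  0.19392598]), 'tvec': array([0.01992071, 0.5896163 , 0.8119847 ])}, {'vertical_fov': 55.68554014963407, 'cx': 283.65974584108557, 'cy': 209.1268983845352, 'rvec': array([ 2.28540239,  0.77573704, -0.31578339]), 'tvec': array([-0.45538289, -0.17102525,  1.38062969])}, {'vertical_fov': 59.87648276175698, 'cx': 275.3316455016905, 'cy': 210.10744363187416, 'rvec': array([-2.35873463, -1.67835077, -0.24536414]), 'tvec': array([-0.59968268, -0.03463262,  0.3918376 ])}]
```

View pics/s.png

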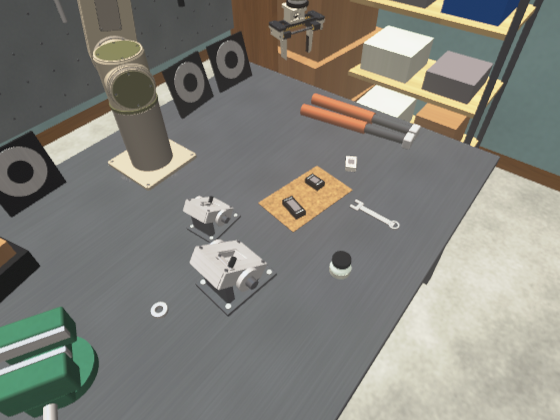

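View pics/t.png

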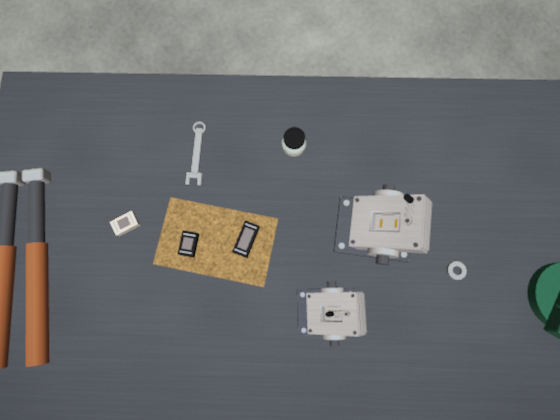

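The scene picture shows the short module on the mat at (315,181), the long one at (293,207), and the large casing at (230,265) with its keeper open. In the top view the short black module is at (188,244), its white look-alike at (124,223), the large casing at (390,222) with the keeper post at (409,198), and the small look-alike casing at (333,313).

```bash
cat >> h.py <<'E'
def row(P,yaw=None):
    """P world TCP target; yaw = world direction (deg) of tool y mod 180. prints tool-frame increments mm, deg"""
    s=robot.read_state(); Rm=R.from_rotvec(s['orientation']).as_matrix()
    d=Rm.T@(np.array(P)-s['tool_pos'])*1000
    cur=np.degrees(np.arctan2(Rm[1,1],Rm[0,1])); dy=0
    if yaw is not None: dy=-((yaw-cur+90)%180-90)
    print('row',np.round(d,1),'yaw',round(dy,1),'cur tooly',round(cur,1),'z',np.round(Rm[:,2],3),'q6',round(s['q'][5],2))
E
python3 - <<'E'
from h import *
K,Rm,t=cal('wrist'); print('camC',-Rm.T@t,'fwd',Rm[2],'right',Rm[0])
row([.514,.2416,.185],90)
print(proj('top',[[.514,.2416,.023],[.5605,-.19,.11]]))
E
```

```text
camC [0.12192095 0.59245478 0.38534148] fwd [ 0.2704715  -0.09384956 -0.9581427 ] right [ 3.27759674e-01  9.44761132e-01 -1.64554658e-05]
row [-406.5 -203.4    0.7] yaw -19.1 cur tooly 70.9 z [ 0.  0. -1.] q6 -0.09
[[185.49889416 243.63564041]
 [386.96690408 221.20034389]]
```

Emit:
play_rows:
  increments: "-45 -22 0 -3 -1;-90 -45 0 -6 -1;-135 -67 0 -9 -1;-180 -90 0 -12 -1;-225 -112 0 -15 -1;-270 -135 0 -19 -1;-315 -157 0 -19 -1;-360 -180 0 -19 -1;-406 -203 0 -19 -1;-406 -203 0 -19 -1;-406 -203 0 -19 -1;-406 -203 0 -19 -1"

```text
t: 1.9
tool_pos: [0.513, 0.2429, 0.1856]
orientation: [-0.003, -3.141, -0.001]
force: [-0.0, 0.1, 0.8]
opening: 0.0928
gripper_force: 0.0
```

```bash
python3 - <<'E'
from h import *
a=robot.read_camera('wrist');c=cal('wrist');cv2.imwrite('pics/w1.png',a)
print(robot.read_state()['tool_pos'])
for q in('module',):
  for r in robot.regions_of('wrist',q):
    m=r['pixels'].astype(np.uint8); rc=cv2.minAreaRect(cv2.findNonZero(m)); print(r['conf'],m.sum(),rc)
    P=onplane('wrist',cv2.boxPoints(rc),[0,0,.023],[0,0,1],c); print(np.round(P,4), np.linalg.norm(np.diff(P,axis=0),axis=1), P.mean(0))
print(robot.landmark_of('wrist','module'))
E
```

```text
[0.51272181 0.24323688 0.18561155]
0.66 2162 ((410.7000427246094, 223.89999389648438), (38.9075813293457, 57.690555572509766), 63.43495178222656)
[[0.5521 0.348  0.023 ]
 [0.5244 0.3987 0.023 ]
 [0.5622 0.4215 0.023 ]
 [0.5915 0.3698 0.023 ]] [0.05772386 0.04410217 0.0593972 ] [0.55756554 0.38451113 0.023     ]
[{'centre': [0.5632, 0.3941, 0.0056], 'conf': 0.94}, {'centre': [0.5138, 0.2365, 0.0159], 'conf': 0.9}]
```

View pics/w1.png

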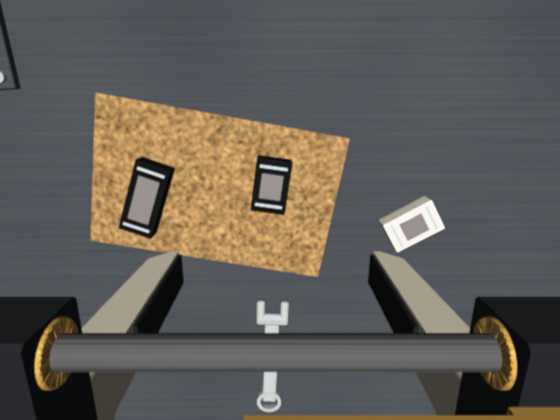

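The wrist picture shows the short module at (272,185), the long one at (147,197), and the white look-alike at (412,223). I'll fit a box silhouette to the short one.

```bash
cat >> h.py <<'E'
def fitbox(img,c,x0,roi,dims=(.056,.036,.020)):
    from scipy.optimize import minimize
    hsv=cv2.cvtColor(img,cv2.COLOR_BGR2HSV); m=np.zeros(img.shape[:2],np.uint8); a,b,w,h=roi
    m[b:b+h,a:a+w]=((hsv[b:b+h,a:a+w,1]<85)|(hsv[b:b+h,a:a+w,2]<70))
    m=cv2.morphologyEx(m,cv2.MORPH_OPEN,np.ones((3,3)))
    cs,_=cv2.findContours(m,cv2.RETR_EXTERNAL,cv2.CHAIN_APPROX_NONE); k=max(cs,key=cv2.contourArea)
    M=np.zeros_like(m);cv2.drawContours(M,[k],-1,1,-1); M=cv2.resize(M,None,fx=4,fy=4,interpolation=0)
    B=np.array([[i,j,l] for i in(-.5,.5) for j in(-.5,.5) for l in(-.5,.5)])*dims
    def cost(p):
        P=B@R.from_euler('z',p[2]).as_matrix().T+[p[0],p[1],.013]
        uv=proj('',P,c)*4+1.5; H=cv2.convexHull(np.float32(uv)); T=np.zeros_like(M)
        cv2.fillConvexPoly(T,np.int32(np.round(H)),1); return 1-(T&M).sum()/(T|M).sum()
    best=min((minimize(cost,[x0[0],x0[1],a],method='Nelder-Mead',options=dict(initial_simplex=np.array([[x0[0],x0[1],a],[x0[0]+.008,x0[1],a],[x0[0],x0[1]+.008,a],[x0[0],x0[1],a+.15]]))) for a in x0[2]),key=lambda r:r.fun)
    return best.x,best.fun,cv2.boundingRect(k)
E
python3 - <<'E'
from h import *
a=cv2.imread('pics/w1.png');c=cal('wrist')
p,f,b=fitbox(a,c,(.514,.24,(-.3,-.15,0,.15,.3)),(230,140,80,90)); print(p,np.degrees(p[2]),f,b)
row([p[0],p[1],.185],np.degrees(p[2])+90)
E
```

```text
[ 0.51758384  0.23804479 -0.14831779] -8.49798365889944 0.08145048814504885 (252, 156, 40, 58)
row [-4.9 -5.4  0.7] yaw 8.5 cur tooly 90.0 z [-0.  0. -1.] q6 -1.22
```

Emit:
play_rows:
  increments: "-5 -5 30 8.5 -0.3;-5 -5 70 8.5 -0.3;-5 -5 110 8.5 -0.3;-5 -5 150 8.5 -0.3;-5 -5 165 8.5 -0.3;-5 -5 173 8.5 -0.3;-5 -5 173 8.5 -0.3;-5 -5 173 8.5 -0.3;-5 -5 173 8.5 1;-5 -5 173 8.5 1;-5 -5 173 8.5 1;-5 -5 173 8.5 1;-5 -5 173 8.5 1"
  force: 15

```text
t: 3.35
tool_pos: [0.5187, 0.237, 0.0128]
orientation: [0.236, 3.133, 0.0]
force: [-0.4, -0.2, -0.4]
opening: 0.0247
gripper_force: 0.0
```

```bash
python3 - <<'E'
from h import *
a=robot.read_camera('wrist');cv2.imwrite('pics/w2.png',a)
s=robot.read_state();print(s['opening'],s['gripper_force'],s['t'])
print(robot.landmark_of('wrist','module'),robot.landmark_of('top','module') if 0 else '')
E
```

```text
0.021012800065973686 0.0 3.4
[{'centre': [0.5613, 0.3924, 0.0051], 'conf': 0.84}, {'centre': [0.515, 0.2382, 0.0146], 'conf': 0.56}]
```

View pics/w2.png

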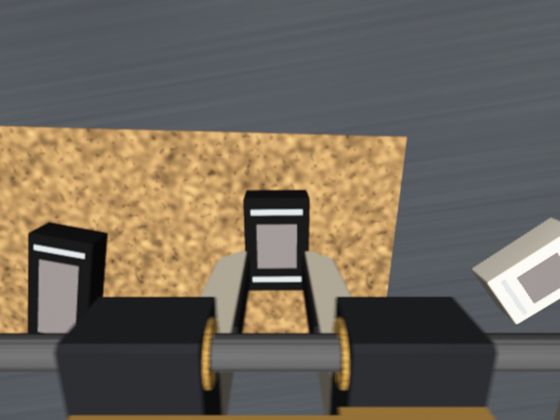

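```bash
python3 - <<'E'
from h import *
c=cal('wrist');s=robot.read_state();p=s['tool_pos'];Rm=R.from_rotvec(s['orientation']).as_matrix()
for off in([0,0,0],[0,.018,0],[0,-.018,0],[.0075,.018,0],[-.0075,.018,0],[0,.018,-.02],[0,-.018,-.02],[0,.018,-.06]): print(off,proj('',p+Rm@off,c))
a=cv2.imread('pics/w2.png')
f=fitbox(a,c,(.515,.238,(-.3,-.15,0,.15)),(238,180,80,112));print(f)
print(s['opening'],s['gripper_force'],s['t'])
E
```

```text
[0, 0, 0] [[276.15063616 241.58493376]]
[0, 0.018, 0] [[306.82811534 241.58006896]]
[0, -0.018, 0] [[245.47312107 241.58979856]]
[0.0075, 0.018, 0] [[307.14554268 229.52794853]]
[-0.0075, 0.018, 0] [[306.51699713 253.39264402]]
[0, 0.018, -0.02] [[309.9285604  255.39668407]]
[0, -0.018, -0.02] [[242.53769339 255.40738861]]
[0, 0.018, -0.06] [[318.40777563 293.18288932]]
(array([ 0.51755384,  0.23715891, -0.1489537 ]), np.float64(0.13273319615912205), (238, 190, 80, 102))
0.01680625055229475 0.0 3.45
```

Emit:
play_rows:
  increments: "0 0 0 0 1;0 0 0 0 1;0 0 0 0 1"
  force: 15

```text
t: 3.75
tool_pos: [0.5186, 0.2371, 0.0126]
orientation: [-0.236, -3.133, 0.0]
force: [0.2, 0.1, -0.1]
opening: 0.0003
gripper_force: 0.0
```

```bash
python3 - <<'E'
from h import *
a=robot.read_camera('wrist');cv2.imwrite('pics/w3.png',cv2.resize(a[160:360,180:380],None,fx=3,fy=3,interpolation=cv2.INTER_CUBIC))
s=robot.read_state();print(s['opening'],s['gripper_force'],s['t'],s['tool_pos'])
E
```

```text
0.0006065856183554152 0.0 3.8 [0.51856985 0.23702976 0.01257508]
```

View pics/w3.png

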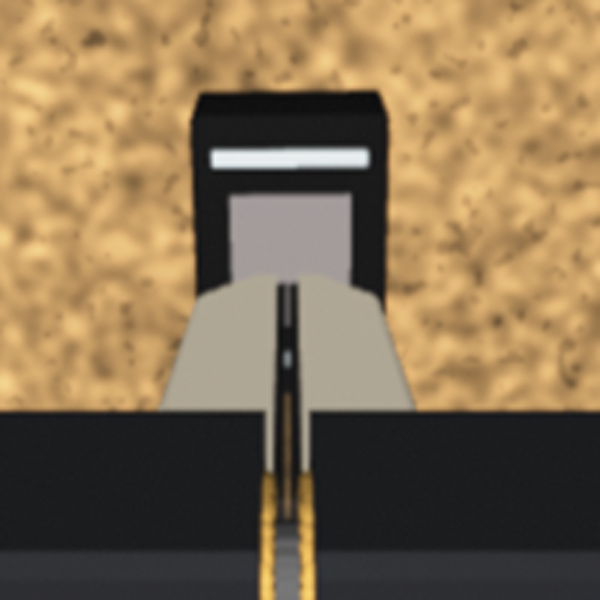

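The fingers have closed fully in front of or above the module, which contradicts the reported tip height. I'll check from the side with the scene camera.

```bash
python3 - <<'E'
from h import *
a=robot.read_camera('scene');b=robot.read_camera('top');s=robot.read_state();p=s['tool_pos']
out=[]
for n,im in(('scene',a),('top',b)):
  c=cal(n);im=im.copy();u=proj(n,p,c)[0];r=np.int32(u);o=r-[50,75]
  cr=cv2.resize(im[o[1]:o[1]+125,o[0]:o[0]+100],None,fx=4,fy=4,interpolation=cv2.INTER_CUBIC)
  def P(X):
    return tuple(int(v) for v in np.round((proj(n,X,c)[0]-o+.5)*4))
  cv2.circle(cr,P(p),4,(0,0,255),1)
  for i in(-.5,.5):
    for j in(-.5,.5):
      q=R.from_euler('z',-.149).as_matrix()@[.056*i,.036*j,0]+[.5176,.2375,.023]; cv2.circle(cr,P(q),3,(0,255,0),-1)
  out.append(cr)
cv2.imwrite('pics/s2.png',np.hstack(out))
E
```

```text
(no output)
```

View pics/s2.png

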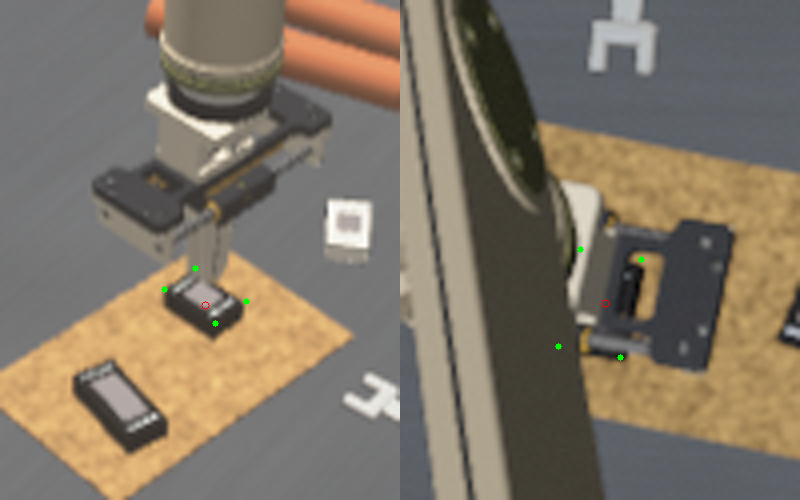

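In the scene view the fingertips, at crop (212,280), sit about 25 mm above the marked TCP at (205,306). The real fingertips therefore stop well short of the reported TCP. I'll open the gripper and go lower carefully, watching the force.

Emit:
play_rows:
  increments: "0 0 0 0 -0.3;0 0 0 0 -0.3;0 0 0 0 -0.3;0 0 0 0 -0.3;0 0 0 0 -0.3;0 0 0 0 -0.3;0 0 2 0 -0.3;0 0 4 0 -0.3;0 0 6 0 -0.3;0 0 6 0 -0.3"

```text
t: 4.9
tool_pos: [0.5182, 0.2369, 0.006]
orientation: [-0.236, -3.132, 0.001]
force: [0.0, 0.5, -0.9]
opening: 0.0603
gripper_force: 0.0
```

Emit:
play_rows:
  increments: "0 0 2 0 -0.3;0 0 4 0 -0.3;0 0 4 0 -0.3;0 0 4 0 -0.3"

```text
t: 5.3
tool_pos: [0.5186, 0.237, 0.0026]
orientation: [-0.236, -3.133, 0.0]
force: [-0.2, -0.2, -0.3]
opening: 0.0603
gripper_force: 0.0
```

Emit:
play_rows:
  increments: "0 0 2 0 -0.3;0 0 4 0 -0.3;0 0 6 0 -0.3;0 0 6 0 -0.3;0 0 6 0 -0.3"

```text
t: 5.8
tool_pos: [0.5185, 0.237, -0.0035]
orientation: [-0.236, -3.132, 0.0]
force: [0.1, -0.2, -0.1]
opening: 0.0605
gripper_force: 0.0
```

Emit:
play_rows:
  increments: "0 0 1 0 -0.3;0 0 2 0 -0.3;0 0 3 0 -0.3;0 0 3 0 -0.3"

```text
t: 6.2
tool_pos: [0.5185, 0.237, -0.0066]
orientation: [-0.236, -3.132, 0.0]
force: [0.2, 0.4, 0.9]
opening: 0.0605
gripper_force: 0.0
```

```bash
python3 - <<'E'
from h import *
a=robot.read_camera('wrist');s=robot.read_state();c=cal('wrist');p=s['tool_pos'];Rm=R.from_rotvec(s['orientation']).as_matrix()
print(p,s['force'],proj('',p,c))
cv2.imwrite('pics/w4.png',cv2.resize(a[160:360,150:400],None,fx=3,fy=3,interpolation=cv2.INTER_CUBIC))
E
```

```text
[ 0.51852691  0.23705683 -0.0064752 ] [-0.27277259 -0.18118661  0.04461502] [[276.2346938  241.63504486]]
```

View pics/w4.png

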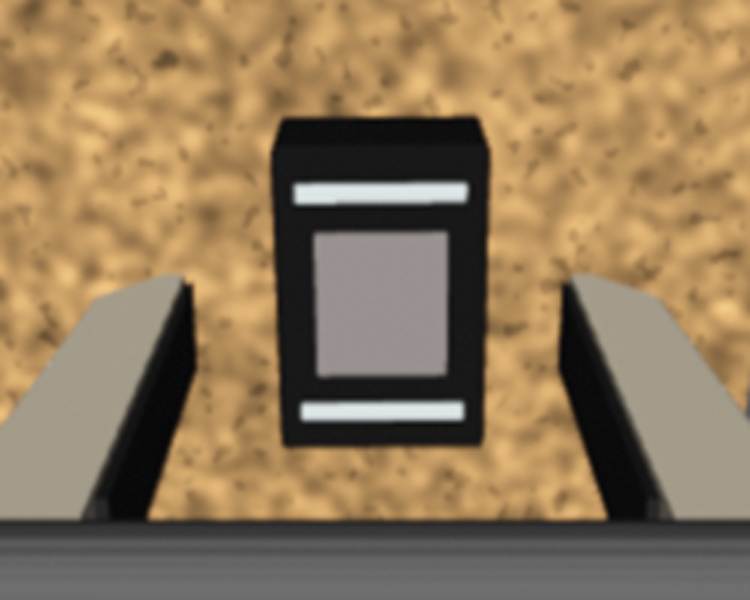

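Here the tip gap measures about 124 px for 60.5 mm, which puts the real tips about 33 mm behind the reported TCP. I'll feel for the mat to calibrate this.

Emit:
play_rows:
  increments: "0 0 3 0 -0.3;0 0 6 0 -0.3;0 0 9 0 -0.3;0 0 12 0 -0.3;0 0 15 0 -0.3;0 0 15 0 -0.3"

```text
t: 6.85
tool_pos: [0.5181, 0.2369, -0.0221]
orientation: [-0.236, -3.132, 0.001]
force: [-0.4, -0.5, -0.1]
opening: 0.0608
gripper_force: 0.0
```

Emit:
play_rows:
  increments: "0 0 1 0 -0.3;0 0 2 0 -0.3;0 0 3 0 -0.3;0 0 3 0 -0.3"

```text
t: 7.25
tool_pos: [0.5186, 0.237, -0.0245]
orientation: [-0.236, -3.133, 0.0]
force: [0.4, -0.6, 0.2]
opening: 0.0604
gripper_force: 0.0
```

Emit:
play_rows:
  increments: "0 0 1 0 -0.3;0 0 2 0 -0.3;0 0 2 0 -0.3"

```text
t: 7.55
tool_pos: [0.5185, 0.237, -0.0266]
orientation: [-0.236, -3.132, 0.0]
force: [-0.2, 0.1, 0.5]
opening: 0.06
gripper_force: 0.0
```

Emit:
play_rows:
  increments: "0 0 1 0 -0.3;0 0 2 0 -0.3;0 0 2 0 -0.3"

```text
t: 7.85
tool_pos: [0.5185, 0.237, -0.0286]
orientation: [-0.236, -3.132, 0.0]
force: [0.1, 0.6, 0.3]
opening: 0.0604
gripper_force: 0.0
```

Emit:
play_rows:
  increments: "0 0 1 0 -0.3;0 0 2 0 -0.3;0 0 2 0 -0.3"

```text
t: 8.15
tool_pos: [0.5188, 0.2371, -0.0297]
orientation: [0.236, 3.133, -0.0]
force: [-1.9, -0.9, 6.5]
opening: 0.0604
gripper_force: 3.3
```

Emit:
play_rows:
  increments: "0 0 1 0 -0.3;0 0 1 0 -0.3"

```text
t: 8.35
tool_pos: [0.5188, 0.2371, -0.0297]
orientation: [-0.236, -3.133, 0.0]
force: [-7.6, -3.9, 16.3]
opening: 0.0606
gripper_force: 8.0
```

Emit:
play_rows:
  increments: "0 0 1 0 -0.3;0 0 1 0 -0.3"

```text
t: 8.55
tool_pos: [0.5188, 0.2371, -0.0298]
orientation: [-0.236, -3.133, 0.0]
force: [-11.6, -4.3, 25.3]
opening: 0.0604
gripper_force: 12.6
```

Emit:
play_rows:
  increments: "0 0 1 0 -0.3;0 0 1 0 -0.3"

```text
t: 8.75
tool_pos: [0.5189, 0.2371, -0.0298]
orientation: [-0.236, -3.132, 0.001]
force: [-16.8, -6.5, 34.6]
opening: 0.0603
gripper_force: 17.2
```

The mat stops the tips at a reported z of -0.0297, so the true tip height is tool z + 32.7 mm, and stiffness is about 9 N/mm. Next I raise to a tip height of about 12 mm and grip.

Emit:
play_rows:
  increments: "0 0 -5 0 -0.3;0 0 -10 0 -0.3;0 0 -13.5 0 -0.3;0 0 -13.5 0 0.5;0 0 -13.5 0 1;0 0 -13.5 0 1;0 0 -13.5 0 1;0 0 -13.5 0 1;0 0 -13.5 0 1;0 0 -13.5 0 1;0 0 -13.5 0 1"
  force: 15

```text
t: 9.85
tool_pos: [0.5186, 0.2371, -0.02]
orientation: [-0.236, -3.133, 0.0]
force: [-0.0, 0.4, -0.9]
opening: 0.0355
gripper_force: 15.0
```

```bash
python3 - <<'E'
from h import *
print(robot.read_state()['q']); row([.555,-.10,.20],0)
E
```

```text
[ 3.38864276e-01  2.46100318e-01  1.75235979e+00 -1.88416627e-05
  1.14326867e+00 -1.08140848e+00]
row [ -86.5 -327.8 -219.9] yaw 81.4 cur tooly 81.4 z [-0. -0. -1.] q6 -1.08
```

Emit:
play_rows:
  increments: "0 0 -40 0 1;0 0 -80 0 1;0 0 -120 0 1;0 0 -160 0 1;0 0 -200 0 1;0 0 -220 0 1;-10 -36 -220 8 1;-20 -76 -220 16 1;-30 -116 -220 24 1;-40 -156 -220 32 1;-50 -196 -220 40 1;-60 -236 -220 48 1;-70 -270 -220 56 1;-80 -300 -220 64 1;-86 -328 -220 72 1;-86 -328 -220 78 1;-86 -328 -220 81.4 1;-86 -328 -220 81.4 1;-86 -328 -220 81.4 1"

```text
t: 11.75
tool_pos: [0.5544, -0.1, 0.2001]
orientation: [-2.22, -2.223, 0.0]
force: [0.1, 0.6, -0.4]
opening: 0.0356
gripper_force: 15.0
```

```bash
python3 - <<'E'
from h import *
s=robot.read_state();a=robot.read_camera('wrist');c=cal('wrist');print(s['tool_pos'],s['opening'],s['gripper_force'],s['q'])
np.savez('w5.npz',K=c[0],R=c[1],t=c[2]);cv2.imwrite('pics/w5.png',a)
for q in('casing','keeper_post','keeper_pivot','bay_floor','module'):
    print(q,[(np.round(d['centre'],4).tolist(),round(d['conf'],2)) for d in robot.landmark_of('wrist',q)])
E
```

```text
[ 0.55442557 -0.10000722  0.20008438] 0.03558288532737011 14.99998390674591 [-2.69486958e-01  2.58531927e-02  1.57197531e+00  2.64433033e-05
  1.54384589e+00 -2.71157314e-01]
casing [([0.3749, -0.0792, 0.0782], 0.93)]
keeper_post [([0.3809, -0.0658, 0.105], 0.57)]
keeper_pivot [([0.3763, -0.1089, 0.1065], 0.82)]
bay_floor [([0.3729, -0.0858, 0.0739], 0.61)]
module [([0.5529, -0.1011, 0.2359], 0.95)]
```

View pics/w5.png

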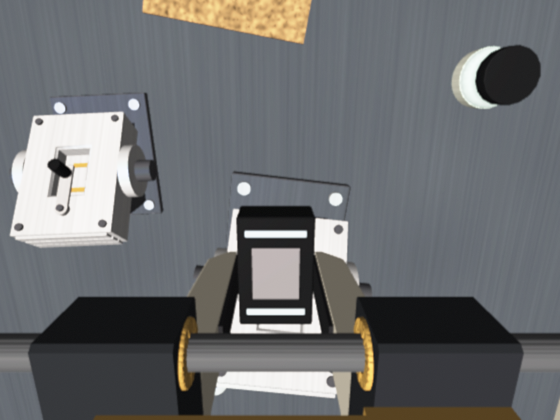

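The wrist view shows the module held square between the fingers at (275,270), hiding the large casing. I'll move past the casing so it shows in the upper half of the image.

Emit:
play_rows:
  increments: "-35 -18 0 0 1;-70 -36 0 0 1;-115 -55 0 0 1;-115 -55 0 0 1;-115 -55 0 0 1;-115 -55 0 0 1;-115 -55 0 0 1"

```text
t: 12.75
tool_pos: [0.5, -0.2139, 0.2001]
orientation: [-2.22, -2.223, -0.0]
force: [-0.3, -0.2, -0.6]
opening: 0.0357
gripper_force: 15.0
```

```bash
python3 - <<'E'
from h import *
s=robot.read_state();a=robot.read_camera('wrist');c=cal('wrist');print(s['tool_pos'])
np.savez('w6.npz',K=c[0],R=c[1],t=c[2]);cv2.imwrite('pics/w6raw.png',a)
for q in('casing','keeper_post','keeper_pivot','bay_floor'):
    print(q,[(np.round(d['centre'],4).tolist(),round(d['conf'],2)) for d in robot.landmark_of('wrist',q)])
print(proj('',[.56,-.19,.11],c))
u=proj('',[.56,-.19,.11],c)[0].astype(int); x0=max(0,min(u[0]-110,340));y0=max(0,u[1]-90); print(x0,y0)
cv2.imwrite('pics/w6.png',cv2.resize(a[y0:y0+165,x0:x0+220],None,fx=3.6,fy=3.6,interpolation=cv2.INTER_CUBIC))
E
```

```text
[ 0.49995476 -0.21394274  0.20010914]
casing [([0.5639, -0.183, 0.1059], 0.85), ([0.3728, -0.0771, 0.0827], 0.59)]
keeper_post [([0.3808, -0.0666, 0.1026], 0.77), ([0.5994, -0.2137, 0.1617], 0.64)]
keeper_pivot [([0.3731, -0.1076, 0.1046], 0.63), ([0.4962, -0.2107, 0.2327], 0.24)]
bay_floor [([0.564, -0.1938, 0.0923], 0.75), ([0.3747, -0.0847, 0.0688], 0.73)]
[[348.9888455  172.97604242]]
238 82
```

View pics/w6.png

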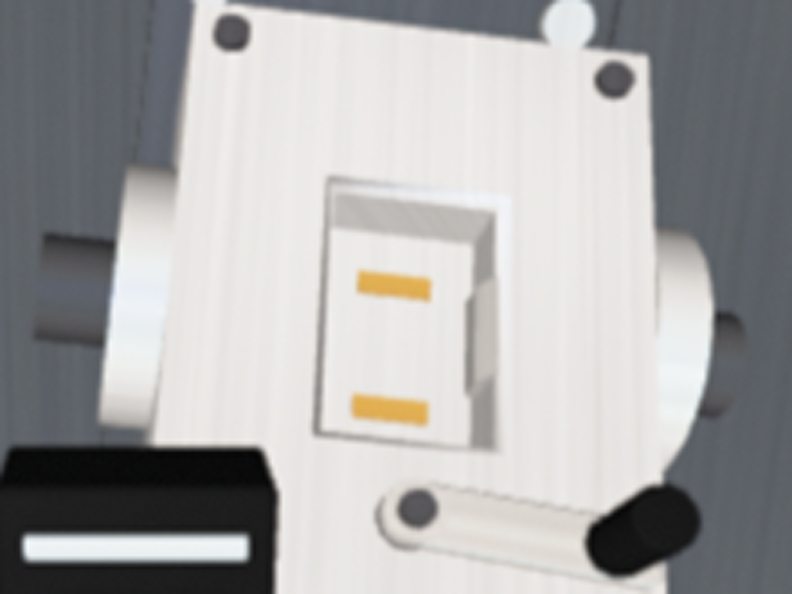

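The crop clearly shows the bay, with mouth corners near (328,176), (512,196), (315,433) and (497,450) in the crop. It also shows the leaf on the right (+y) wall, the pivot at (417,508), and the keeper open with its post at about (672,508). I'll fit the casing pose from these.

```bash
cat > fit.py <<'E'
from h import *
from scipy.optimize import least_squares
z=np.load('w6.npz');c=(z['K'],z['R'],z['t'])
def T(X,Y,Z,psi,til=35.):
    t=np.radians(til); M=np.array([[0,1,0],[-np.cos(t),0,np.sin(t)],[np.sin(t),0,np.cos(t)]]).T
    return R.from_euler('z',psi,degrees=True).as_matrix()@M,np.array([X,Y,Z])
uv=np.array([[328,176],[512,196],[315,433],[497,450],[195,5],[648,55],[417,508],[672,508]])/3.6+[238,82]-.36
def pts(p):
    X,Y,psi,q,hx,hy,xo,Z=p
    L=np.array([[-hx,-hy,0],[-hx,hy,0],[hx,-hy,0],[hx,hy,0],[-xo,-55,0],[-xo,55,0],[48,0,8],[48-42*np.cos(q),42*np.sin(q),30]])/1000
    M,o=T(X,Y,Z,psi);return L@M.T+o
f=lambda p:np.r_[(proj('',pts(p),c)-uv).ravel(),(p[7]-.11)/.0007]
r=least_squares(f,[.56,-.19,0,1.4,32,21,75,.11],x_scale=[.01,.01,5,.3,2,2,5,.002])
if __name__=='__main__':
    print(np.round(r.x,4));print(np.round(f(r.x),1));M,o=T(r.x[0],r.x[1],r.x[7],r.x[2]);print(np.round(M,3))
E
python3 fit.py
```

```text
[  0.5645  -0.2146 -16.1271  -0.7178 -31.282  -32.8547 -82.8537   0.0899]
[  5.1  26.1   3.7  31.1 -15.2  25.8 -15.7  22.8 127.   33.1 -81.8 -13.3
  20.8 -77.1 -23.6 -29.1 -28.7]
[[ 0.278 -0.787  0.551]
 [ 0.961  0.228 -0.159]
 [ 0.     0.574  0.819]]
```

```bash
sed -i 's/np.cos(t)\]\]).T/np.cos(t)]])/' fit.py; python3 fit.py
```

```text
[ 0.5627 -0.1857 -6.3868  1.6229 31.2846 20.5516 74.1157  0.1103]
[ 0.4  0.1 -1.8  0.2  0.3 -0.4  2.2  0.7  0.  -0.6 -0.4  0.6  0.5 -0.6
 -1.2 -0.   0.4]
[[-0.091  0.994  0.064]
 [-0.814 -0.111  0.57 ]
 [ 0.574  0.     0.819]]
```

```bash
cat >> fit.py <<'E'
X,Y,psi=r.x[:3]; M,o=T(X,Y,.11,psi)
def rowc(L,up=5.,yaw=True):
    """casing coords (mm) of point 'up' mm above true tip"""
    P=o+M@np.array(L)/1000; print(L,'world',np.round(P,4)); row(P-[0,0,.0327+up/1000],psi if yaw else None)
def where(up=5.):
    s=robot.read_state(); return np.round(M.T@(s['tool_pos']+[0,0,.0327+up/1000]-o)*1000,1),np.round(M.T@s['force'],1)
E
python3 - <<'E'
from fit import *
z=np.load('w5.npz');cc=(z['K'],z['R'],z['t'])
for top in(.241,.243,.245): print(onplane('',[[276,234],[276,312],[276,215.],[276,322]],[0,0,top],[0,0,1],cc)[:,:2].round(4).tolist())
rowc([20,-33,50]); rowc([20,-33,33]); print(where())
E
```

```text
[[0.5555, -0.0797], [0.5556, -0.1209], [0.5555, -0.0705], [0.5556, -0.1266]]
[[0.5555, -0.0789], [0.5556, -0.1196], [0.5555, -0.0698], [0.5556, -0.1252]]
[[0.5555, -0.0782], [0.5556, -0.1183], [0.5555, -0.0692], [0.5556, -0.1239]]
[20, -33, 50] world [ 0.5313 -0.1698  0.1624]
row [44.6 31.6 75.4] yaw 6.4 cur tooly 0.0 z [-0.  0. -1.] q6 -0.5
[20, -33, 33] world [ 0.5302 -0.1795  0.1485]
row [34.9 30.5 89.3] yaw 6.4 cur tooly 0.0 z [-0.  0. -1.] q6 -0.5
(array([102.5, -59.4,  84.3]), array([-2.2,  0.2, -1. ]))
```

Emit:
play_rows:
  increments: "22 16 0 3 1;44 31 0 6.4 1;44 31 25 6.4 1;44 31 50 6.4 1;44 31 75 6.4 1;44 31 75 6.4 1;44 31 75 6.4 1;44 31 75 6.4 1"
  force: 10

```text
t: 13.8
tool_pos: [0.5315, -0.1715, 0.1271]
orientation: [2.341, 2.092, 0.002]
force: [0.3, 0.7, -1.4]
opening: 0.0358
gripper_force: 10.0
```

```bash
sed -i 's/^X,Y,psi=r.x\[:3\];/X,Y,psi=r.x[:3]; X-=.0008;/' fit.py; python3 - <<'E'
from fit import *
print(where()); rowc([20,-33,30]);rowc([-12,-33,15]);rowc([-16,-33,13.5])
E
```

```text
(array([ 22.6, -31.8,  51. ]), array([-1.4,  0.3, -0.7]))
[20, -33, 30] world [ 0.5292 -0.1812  0.146 ]
row [-9.9 -1.3 18.7] yaw -0.0 cur tooly -6.4 z [ 0.002 -0.001 -1.   ] q6 -0.29
[-12, -33, 15] world [ 0.5311 -0.1637  0.1154]
row [ 7.7 -1.3 49.3] yaw -0.0 cur tooly -6.4 z [ 0.002 -0.001 -1.   ] q6 -0.29
[-16, -33, 13.5] world [ 0.5314 -0.1613  0.1119]
row [10.2 -1.4 52.9] yaw -0.0 cur tooly -6.4 z [ 0.002 -0.001 -1.   ] q6 -0.29
```

Emit:
play_rows:
  increments: "-5 -1 9 0 1;-10 -1 19 0 1;-8 -1 22 0 1;-6.5 -1 25 0 1;-5 -1 28 0 1;-3 -1 31 0 1;-1 -1 34 0 1;-1 -1 34 0 1"

```text
t: 14.6
tool_pos: [0.5294, -0.1714, 0.0907]
orientation: [-2.342, -2.094, -0.0]
force: [1.0, 0.9, -0.3]
opening: 0.0358
gripper_force: 10.0
```

```bash
python3 - <<'E'
from fit import *
print(where()); rowc([-12,-33,15]);rowc([-16,-33,13.5])
E
```

```text
(array([  1.9, -33.9,  21.2]), array([-1. ,  0.9,  0.4]))
[-12, -33, 15] world [ 0.5311 -0.1637  0.1154]
row [ 7.8  0.9 13. ] yaw -0.0 cur tooly -6.4 z [-0.  0. -1.] q6 -0.29
[-16, -33, 13.5] world [ 0.5314 -0.1613  0.1119]
row [10.2  0.9 16.6] yaw -0.0 cur tooly -6.4 z [-0.  0. -1.] q6 -0.29
```

Emit:
play_rows:
  increments: "2 1 3 0 1;4 1 6 0 1;6 1 9 0 1;8 1 13 0 1;8 1 13 0 1"

```text
t: 15.1
tool_pos: [0.5309, -0.1636, 0.0773]
orientation: [-2.341, -2.093, 0.0]
force: [0.1, 0.9, 0.3]
opening: 0.036
gripper_force: 10.0
```

Emit:
play_rows:
  increments: "0 0 1 0 1;0 0 2 0 1;0 0 2 0 1"

```text
t: 15.4
tool_pos: [0.5311, -0.1638, 0.0766]
orientation: [-2.342, -2.093, -0.0]
force: [-2.0, 3.3, 4.3]
opening: 0.0358
gripper_force: 10.0
```

Emit:
play_rows:
  increments: "0 0 1 0 1;0 0 2 0 1;0 0 2 0 1"

```text
t: 15.7
tool_pos: [0.5317, -0.164, 0.0757]
orientation: [2.342, 2.093, 0.001]
force: [-3.9, 5.2, 11.5]
opening: 0.0355
gripper_force: 10.0
```

```bash
python3 - <<'E'
from fit import *
print(where(0)); s=robot.read_state();print(s['force'],s['wrist_torque'],s['opening'])
a=robot.read_camera('wrist'); c=cal('wrist'); cv2.imwrite('pics/w7raw.png',a)
print(robot.landmark_of('wrist','module')[:2],robot.recognise('wrist','module')[:2])
u=proj('',s['tool_pos']+[0,0,.04],c)[0]; print(u)
x0,y0=int(u[0]-100),int(u[1]-90); x0=max(x0,0)
cv2.imwrite('pics/w7.png',cv2.resize(a[y0:y0+150,x0:x0+200],None,fx=4,fy=4,interpolation=cv2.INTER_CUBIC)); print(x0,y0)
E
```

```text
(array([-15.8, -32.4,   9.1]), array([ 2.7, -4.4, 12.1]))
[-3.86135649  5.23535345 11.48149763] [ 0.77214607  0.87795693 -0.03213848] 0.03552024905793448
[{'centre': [0.5277, -0.1671, 0.1112], 'conf': 0.74}] [{'centre': [0.5302, -0.1609, 0.1194], 'conf': 0.77}]
[273.5663369  273.06745454]
173 183
```

```bash
python3 - <<'E'
from fit import *
a=cv2.imread('pics/w7raw.png');c=cal('wrist')
print('lm',M.T@(np.array([.5277,-.1671,.1112])-o)*1000)
L=np.array([-14.4,-32.4,20])/1000; u=proj('',o+M@L,c)[0]; print('pred',u, a[int(u[1]),int(u[0])])
g=cv2.cvtColor(a,cv2.COLOR_BGR2GRAY); v=int(g[int(u[1]),int(u[0])])
m=((abs(g.astype(int)-v)<22)).astype(np.uint8); m=cv2.erode(m,np.ones((3,3)))
n,lab,st,ce=cv2.connectedComponentsWithStats(m); k=lab[int(u[1]),int(u[0])]; print(k,st[k],ce[k])
q=onplane('',[ce[k]],o+M@[0,0,.02],M[:,2],c); print('label centre casing',M.T@(q[0]-o)*1000)
x,y,w,h,_=st[k]; q=onplane('',[[x,y+h/2],[x+w,y+h/2],[x+w/2,y],[x+w/2,y+h]],o+M@[0,0,.02],M[:,2],c); print(((q-o)@M*1000).round(1))
col=g[:,int(u[0])]; print([(i,int(col[i])) for i in range(170,330,3)])
E
```

```text
lm [-11.33644391 -36.04317709   9.40279299]
pred [273.49184222 265.6096857 ] [153 154 161]
9 [ 253  241   45   52 2284] [275.30823117 266.6821366 ]
label centre casing [-13.89225183 -31.54384509  20.        ]
[[-13.8 -42.1  20. ]
 [-13.7 -20.9  20. ]
 [-26.3 -31.4  20. ]
 [ -1.7 -31.5  20. ]]
[(170, 238), (173, 238), (176, 238), (179, 238), (182, 238), (185, 239), (188, 238), (191, 238), (194, 238), (197, 239), (200, 239), (203, 239), (206, 239), (209, 239), (212, 46), (215, 27), (218, 26), (221, 73), (224, 238), (227, 236), (230, 32), (233, 28), (236, 28), (239, 104), (242, 156), (245, 155), (248, 155), (251, 155), (254, 155), (257, 156), (260, 155), (263, 156), (266, 156), (269, 155), (272, 157), (275, 156), (278, 157), (281, 156), (284, 156), (287, 157), (290, 156), (293, 154), (296, 37), (299, 30), (302, 30), (305, 34), (308, 237), (311, 238), (314, 172), (317, 28), (320, 30), (323, 31), (326, 29), (329, 184)]
```

```bash
python3 - <<'E'
from fit import *
for L in([-15.8,-32.4,17],[-1.9,0,17],[-1.9,0,10],[-1.9,0,7]): rowc(L,0)
E
```

```text
[-15.8, -32.4, 17] world [ 0.5322 -0.1595  0.1149]
row [ 4.5 -0.  -6.4] yaw -0.0 cur tooly -6.4 z [ 0.001  0.    -1.   ] q6 -0.28
[-1.9, 0, 17] world [ 0.5631 -0.1745  0.1228]
row [ -6.9  32.4 -14.4] yaw -0.0 cur tooly -6.4 z [ 0.001  0.    -1.   ] q6 -0.28
[-1.9, 0, 10] world [ 0.5627 -0.1785  0.1171]
row [-10.9  32.4  -8.7] yaw -0.0 cur tooly -6.4 z [ 0.001  0.    -1.   ] q6 -0.28
[-1.9, 0, 7] world [ 0.5625 -0.1802  0.1146]
row [-12.7  32.4  -6.2] yaw -0.0 cur tooly -6.4 z [ 0.001  0.    -1.   ] q6 -0.28
```

Emit:
play_rows:
  increments: "2.5 0 -5 0 1;4.5 0 -8 0 1;-1 16 -12 0 1;-7 32.4 -16 0 1;-7 32.4 -16 0 1;-7 32.4 -16 0 1;-7 32.4 -16 0 1"

```text
t: 16.55
tool_pos: [0.5617, -0.1743, 0.0894]
orientation: [-2.341, -2.093, 0.001]
force: [0.3, 1.0, -0.8]
opening: 0.0358
gripper_force: 10.0
```

```bash
python3 - <<'E'
from fit import *
print(where(0));
for L in([-1.9,0,9],[-1.9,0,6],[-1.9,0,3]): rowc(L,0)
a=robot.read_camera('wrist'); c=cal('wrist'); tip=where(0)[0]
h=tip[2]+.9+10
u=proj('',o+M@(np.array([tip[0]+1.9,tip[1],h])/1000),c)[0]
g=cv2.cvtColor(a,cv2.COLOR_BGR2GRAY); v=int(g[int(u[1]),int(u[0])])
m=cv2.erode((abs(g.astype(int)-v)<22).astype(np.uint8),np.ones((3,3)))
n,lab,st,ce=cv2.connectedComponentsWithStats(m); k=lab[int(u[1]),int(u[0])]; print(v,st[k])
q=onplane('',[ce[k]],o+M@[0,0,h/1000],M[:,2],c); print('label centre casing',M.T@(q[0]-o)*1000)
E
```

```text
(array([-2.3, -1.5, 16.4]), array([-1.3,  0.2, -0.1]))
[-1.9, 0, 9] world [ 0.5626 -0.179   0.1163]
row [-4.6  1.5  5.9] yaw -0.0 cur tooly -6.4 z [-0.001  0.    -1.   ] q6 -0.28
[-1.9, 0, 6] world [ 0.5624 -0.1807  0.1138]
row [-6.3  1.5  8.3] yaw -0.0 cur tooly -6.4 z [-0.001  0.    -1.   ] q6 -0.28
[-1.9, 0, 3] world [ 0.5623 -0.1824  0.1114]
row [-8.   1.5 10.8] yaw -0.0 cur tooly -6.4 z [-0.001  0.    -1.   ] q6 -0.28
150 [ 253  241   45   52 2284]
label centre casing [-0.28989721 -0.49769286 27.4       ]
```

Emit:
play_rows:
  increments: "-2 1.4 3 0 1;-4.5 1.4 6 0 1;-5.5 1.4 7.2 0 1;-6.3 1.4 8.3 0 1;-6.3 1.4 8.3 0 1;-6.3 1.4 8.3 0 1"

```text
t: 17.2
tool_pos: [0.5629, -0.1811, 0.0815]
orientation: [-2.342, -2.093, 0.001]
force: [-2.0, 0.3, -1.6]
opening: 0.036
gripper_force: 10.0
```

```bash
python3 - <<'E'
from fit import *
print(where(0));rowc([-1.9,0,4.8],0)
E
```

```text
(array([-1.4,  0.4,  6.2]), array([-1. , -2. , -1.2]))
[-1.9, 0, 4.8] world [ 0.5624 -0.1814  0.1128]
row [-0.4 -0.4  1.4] yaw -0.0 cur tooly -6.4 z [-0.001  0.    -1.   ] q6 -0.29
```

Emit:
play_rows:
  increments: "-0.5 -0.4 0.7 0 1;-0.9 -0.4 1.3 0 1;-1.2 -0.4 1.8 0 1;-1.2 -0.4 1.8 0 1"

```text
t: 17.6
tool_pos: [0.5629, -0.1819, 0.0805]
orientation: [-2.342, -2.093, -0.001]
force: [-3.6, 4.2, 4.8]
opening: 0.0357
gripper_force: 12.0
```

```bash
python3 - <<'E'
from fit import *
print(where(0));s=robot.read_state();print(s['wrist_torque'])
E
```

```text
(array([-1.3,  0.5,  4.9]), array([-0.4, -4.1,  6.1]))
[ 0.73610497  0.81645797 -0.02731871]
```

Emit:
play_rows:
  increments: "0 -0.6 0 0 1;0 -1.2 0 0 1;-0.6 -1.2 0.8 0 1;-0.6 -1.2 0.8 0 1"

```text
t: 18.0
tool_pos: [0.5626, -0.1821, 0.0803]
orientation: [2.341, 2.093, 0.003]
force: [-0.3, 7.3, 6.9]
opening: 0.0359
gripper_force: 15.0
```

```bash
python3 - <<'E'
from fit import *
print(where(0));s=robot.read_state();print(s['wrist_torque'])
E
```

```text
(array([-1.3,  0.3,  4.6]), array([-1.9, -1.1,  9.8]))
[1.21771651 0.22558708 0.007406  ]
```

Emit:
play_rows:
  increments: "0 0 0 0 -0.1;0 0 0 0 -0.1;0 0 0 0 -0.1;0 0 0 0 -0.1;0 0 -10 0 -0.1;0 0 -25 0 -0.1;0 0 -40 0 -0.1;0 0 -40 0 1;0 0 -40 0 1;0 0 -40 0 1;0 0 -40 0 1;0 0 -40 0 1;0 0 -40 0 1;0 0 -40 0 1;0 0 -40 0 1;0 0 -40 0 1"
  force: 30

```text
t: 19.6
tool_pos: [0.5615, -0.1828, 0.1192]
orientation: [-2.342, -2.093, 0.0]
force: [-0.5, -0.8, 0.2]
opening: 0.0007
gripper_force: 0.0
```

```bash
cat > chk.py <<'E'
from fit import *
print(where(0),robot.read_state()['opening'])
a=robot.read_camera('wrist'); c=cal('wrist'); g=cv2.cvtColor(a,cv2.COLOR_BGR2GRAY); cv2.imwrite('pics/chk.png',a)
u=proj('',o+M@[0,0,.015],c)[0]; v=int(g[int(u[1]),int(u[0])])
m=cv2.erode((abs(g.astype(int)-v)<22).astype(np.uint8),np.ones((3,3)))
n,lab,st,ce=cv2.connectedComponentsWithStats(m); k=lab[int(u[1]),int(u[0])]; print(u,v,st[k])
for h in(16,8,0):
  q=onplane('',[ce[k]],o+M@[0,0,h/1000],M[:,2],c); print(h,'label centre',(M.T@(q[0]-o)*1000).round(1))
  x,y,w,hh,_=st[k]; q=onplane('',[[x-1,y+hh/2],[x+w,y+hh/2],[x+w/2,y-1],[x+w/2,y+hh]],o+M@[0,0,h/1000],M[:,2],c); q=(q-o)@M*1000; print('size',q[1,1]-q[0,1],q[3,0]-q[2,0])
E
python3 chk.py
```

```text
(array([21.7, -0.7, 36. ]), array([ 0.8, -0.4, -0.4])) 0.0006689131431960997
[274.95805237 234.89668509] 144 [ 257  214   36   39 1305]
16 label centre [-1.3 -0.1 16. ]
size 21.17973287994981 23.64942280539306
8 label centre [-3.5 -0.2  8. ]
size 22.01716467488862 24.584504409181296
0 label centre [-5.6 -0.2 -0. ]
size 22.854596469827538 25.519586012969558
```

```bash
python3 - <<'E'
from fit import *
for L in([-6.6,0,25],[-6.6,0,20],[-6.6,0,10],[-6.6,0,4.3]): rowc(L,0)
E
```

```text
[-6.6, 0, 25] world [ 0.5641 -0.1661  0.1267]
row [16.9  0.6 25.3] yaw -0.0 cur tooly -6.4 z [ 0. -0. -1.] q6 -0.29
[-6.6, 0, 20] world [ 0.5638 -0.1689  0.1226]
row [14.   0.6 29.4] yaw -0.0 cur tooly -6.4 z [ 0. -0. -1.] q6 -0.29
[-6.6, 0, 10] world [ 0.5631 -0.1746  0.1144]
row [ 8.3  0.6 37.6] yaw -0.0 cur tooly -6.4 z [ 0. -0. -1.] q6 -0.29
[-6.6, 0, 4.3] world [ 0.5628 -0.1779  0.1097]
row [ 5.   0.6 42.2] yaw -0.0 cur tooly -6.4 z [ 0. -0. -1.] q6 -0.29
```

Emit:
play_rows:
  increments: "17 0.6 8 0 1;17 0.6 25 0 1;14 0.6 29.4 0 1;12.8 0.6 31 0 1;11.7 0.6 32.7 0 1;10.5 0.6 34.3 0 1;9.4 0.6 36 0 1;8.3 0.6 37.6 0 1;8.3 0.6 37.6 0 1"

```text
t: 20.55
tool_pos: [0.5632, -0.1751, 0.0818]
orientation: [2.342, 2.093, -0.0]
force: [-0.2, 1.1, 1.5]
opening: 0.0007
gripper_force: 0.6
```

```bash
python3 - <<'E'
from fit import *
print(where(0)); rowc([-6.6,0,4.3],0)
E
```

```text
(array([-6.2,  0.1,  9.8]), array([-0. , -0.3,  1.9]))
[-6.6, 0, 4.3] world [ 0.5628 -0.1779  0.1097]
row [-2.8 -0.1  4.8] yaw -0.1 cur tooly -6.4 z [ 0. -0. -1.] q6 -0.28
```

Emit:
play_rows:
  increments: "-1 0 1.6 0 1;-2 0 3.2 0 1;-2.8 0 4.8 0 1;-2.8 0 4.8 0 1;-2.8 0 4.8 0 1"

```text
t: 21.05
tool_pos: [0.563, -0.177, 0.077]
orientation: [-2.342, -2.094, -0.001]
force: [0.9, 3.3, 3.6]
opening: 0.0008
gripper_force: 2.7
```

```bash
python3 - <<'E'
from fit import *
print(where(0)); 
E
```

```text
(array([-7.4,  0.2,  4.8]), array([-0.7,  0.6,  4.9]))
```

Emit:
play_rows:
  increments: "-0.6 0 0.8 0 1;-1.1 0 1.6 0 1;-1.1 0 1.6 0 1"

```text
t: 21.35
tool_pos: [0.5632, -0.1772, 0.0766]
orientation: [-2.341, -2.094, -0.003]
force: [-3.6, 9.6, 12.8]
opening: 0.0004
gripper_force: 7.9
```

```bash
python3 - <<'E'
from fit import *
print(where(0)); 
E
```

```text
(array([-7.4,  0.4,  4.4]), array([-0.1, -4.6, 15.7]))
```

Emit:
play_rows:
  increments: "-0.6 0 0.8 0 1;-1 0 1.5 0 1;-1 0 1.5 0 1;-1 0 1.5 0 1"

```text
t: 21.75
tool_pos: [0.5633, -0.1773, 0.0764]
orientation: [-2.341, -2.094, -0.004]
force: [-8.2, 14.2, 21.6]
opening: 0.0004
gripper_force: 13.1
```

```bash
python3 - <<'E'
from fit import *
print(where(0)); 
E
```

```text
(array([-7.5,  0.4,  4.1]), array([ 1.6, -9.7, 25.3]))
```

Stopped firmly at flush height with a 25 N push. I'll back off and look.

Emit:
play_rows:
  increments: "5 0 -8 0 1;15 0 -22 0 1;0 0 -60 0 1;-20 0 -80 0 1;-40 0 -80 0 1;-60 0 -80 0 1;-60 0 -80 0 1;-60 0 -80 0 1;-60 0 -80 0 1"

```text
t: 22.65
tool_pos: [0.5558, -0.2382, 0.1536]
orientation: [-2.342, -2.094, -0.0]
force: [0.2, -0.4, 0.1]
opening: 0.0004
gripper_force: 0.0
```

```bash
sed -i 's/\.015\],c/0],c/;s/(16,8,0)/(5,0)/' chk.py; python3 chk.py; python3 - <<'E'
from fit import *
a=cv2.imread('pics/chk.png');c=cal('wrist');u=proj('',o,c)[0].astype(int);x0,y0=max(0,u[0]-90),max(0,u[1]-70);print(x0,y0)
cr=cv2.resize(a[y0:y0+150,x0:x0+180],None,fx=4,fy=4,interpolation=cv2.INTER_CUBIC)
for L in([-28,-18,0],[-28,18,0],[28,-18,0],[28,18,0]):
  q=(proj('',o+M@(np.array(L)/1000),c)[0]-[x0,y0]+.5)*4; cv2.circle(cr,tuple(int(v) for v in q),3,(0,0,255),-1)
cv2.imwrite('pics/w8.png',cr)
E
```

```text
(array([87.1, -0.2, 32.2]), array([ 0.4,  0.3, -0.2])) 0.0004493019466818385
[274.2761776 143.1375354] 140 [259 126  31  33 995]
5 label centre [ 1.8 -0.1  5. ]
size 20.64721355009388 24.6617126995148
0 label centre [-1.  -0.1  0. ]
size 21.139882189699435 25.250172368251086
184 73
```

View pics/w8.png

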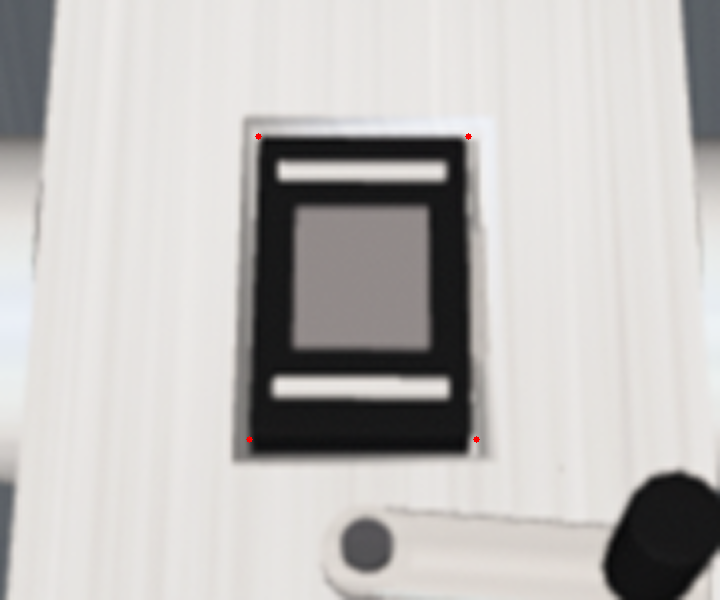

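The picture shows the module sunk into the bay: the label is at crop (362,278), and the red dots mark its predicted seated outline. The keeper is still open, with its pivot at (367,543). I'll check level with sub-pixel measurements.

```bash
python3 - <<'E'
from fit import *
c=cal('wrist')
def meas(f,c,h,u0,rows):
    g=cv2.cvtColor(cv2.imread(f),cv2.COLOR_BGR2GRAY).astype(float)
    def edges(prof,off):
        d=np.diff(prof); i=np.where((abs(d)>25)&(abs(d)>=np.abs(np.r_[0,d[:-1]]))&(abs(d)>np.abs(np.r_[d[1:],0])))[0]
        out=[]
        for k in i:
            w=np.abs(d[max(k-1,0):k+2]); out.append((off+max(k-1,0)+.5+(w*np.arange(len(w))).sum()/w.sum(),round(d[k])))
        return out
    e=edges(g[rows[0]:rows[1],u0-3:u0+4].mean(1),rows[0])
    q=onplane('',[[u0,v] for v,_ in e],o+M@[0,0,h/1000],M[:,2],c);q=(q-o)@M*1000
    print(f,[(round(v,1),d,round(x,1)) for (v,d),x in zip(e,q[:,0])])
meas('pics/chk.png',c,0,274,(95,195))
E
```

```text
pics/chk.png [(np.float64(106.7), -97, np.float64(-28.0)), (np.float64(112.7), 78, np.float64(-23.2)), (np.float64(117.7), -89, np.float64(-19.4)), (np.float64(124.3), 44, np.float64(-14.2)), (np.float64(159.6), -47, np.float64(12.0)), (np.float64(166.6), 95, np.float64(17.0)), (np.float64(172.3), -79, np.float64(21.0)), (np.float64(186.5), 54, np.float64(30.8))]
```

```bash
python3 - <<'E'
from fit import *
for L in([72,40,40],[72,40,15],[63.2,40,15],[54,40,15],[46,38,15],[38.4,34,15],[31.8,30,15],[26.4,25,15],[24,24,15],[34,28,30]): rowc(L,0)
E
```

```text
[72, 40, 40] world [ 0.5976 -0.226   0.1841]
row [16.7 40.2  2.3] yaw 0.0 cur tooly -6.4 z [-0.  0. -1.] q6 -0.38
[72, 40, 15] world [ 0.596  -0.2402  0.1636]
row [ 2.4 40.2 22.7] yaw 0.0 cur tooly -6.4 z [-0.  0. -1.] q6 -0.38
[63.2, 40, 15] world [ 0.5968 -0.233   0.1585]
row [ 9.6 40.2 27.8] yaw 0.0 cur tooly -6.4 z [-0.  0. -1.] q6 -0.38
[54, 40, 15] world [ 0.5977 -0.2256  0.1533]
row [17.1 40.2 33.1] yaw 0.0 cur tooly -6.4 z [-0.  0. -1.] q6 -0.38
[46, 38, 15] world [ 0.5964 -0.2188  0.1487]
row [23.7 38.2 37.6] yaw 0.0 cur tooly -6.4 z [-0.  0. -1.] q6 -0.38
[38.4, 34, 15] world [ 0.5931 -0.2122  0.1443]
row [29.9 34.2 42. ] yaw 0.0 cur tooly -6.4 z [-0.  0. -1.] q6 -0.38
[31.8, 30, 15] world [ 0.5898 -0.2064  0.1405]
row [35.3 30.2 45.8] yaw 0.0 cur tooly -6.4 z [-0.  0. -1.] q6 -0.38
[26.4, 25, 15] world [ 0.5853 -0.2014  0.1374]
row [39.7 25.2 48.9] yaw 0.0 cur tooly -6.4 z [-0.  0. -1.] q6 -0.38
[24, 24, 15] world [ 0.5845 -0.1994  0.1361]
row [41.7 24.2 50.3] yaw 0.0 cur tooly -6.4 z [-0.  0. -1.] q6 -0.38
[34, 28, 30] world [ 0.5885 -0.1994  0.1541]
row [42.1 28.2 32.3] yaw 0.0 cur tooly -6.4 z [-0.  0. -1.] q6 -0.38
```

Emit:
play_rows:
  increments: "0 20 0 0 1;0 40 0 0 1;0 40 12 0 1;2 40 22.7 0 1;6 40 25 0 1;10 40 28 0 1;14 40 30.5 0 1;17 40 33 0 1;20.5 39 35.5 0 1;23.7 38 37.6 0 1;27 36 40 0 1;30 34 42 0 1;32.5 32 44 0 1;35.3 30 45.8 0 1;37.5 28 47.5 0 1;39.7 25.2 48.9 0 1;40.7 24.5 49.6 0 1;40.7 24.5 49.6 0 1"

```text
t: 24.5
tool_pos: [0.5843, -0.2013, 0.1041]
orientation: [-2.342, -2.093, 0.001]
force: [-1.1, -0.6, 1.2]
opening: 0.0005
gripper_force: 0.8
```

```bash
cat > kp.py <<'E'
from fit import *
print(where(0))
robot.read_camera('wrist')
for d in robot.landmark_of('wrist','keeper_post')[:3]:
    l=M.T@(np.array(d['centre'])-o)*1000; print('post',l.round(1),round(d['conf'],2),'q',np.arctan2(l[1],48-l[0]).round(2))
for d in robot.landmark_of('wrist','module')[:2]: print('module',(M.T@(np.array(d['centre'])-o)*1000).round(1),d['conf'])
E
python3 kp.py
```

```text
(array([26. , 24. , 14.4]), array([ 1.3, -1. ,  0.5]))
post [11.3 21.3 29.4] 0.9 q 0.53
module [ 1.1 -0.3 -9.1] 0.78
```

```bash
python3 - <<'E'
from fit import *
for L in([34,24,30],[34,30,45],[9,54,45],[9,54,17],[9,30,17],[8,23.5,17]): rowc(L,0)
E
```

```text
[34, 24, 30] world [ 0.5846 -0.1989  0.1541]
row [  2.5  -0.2 -17.3] yaw -0.0 cur tooly -6.4 z [-0.001  0.    -1.   ] q6 -0.3
[34, 30, 45] world [ 0.5915 -0.1911  0.1664]
row [ 11.1   5.8 -29.6] yaw -0.0 cur tooly -6.4 z [-0.001  0.    -1.   ] q6 -0.3
[9, 54, 45] world [ 0.6176 -0.1734  0.152 ]
row [ 31.6  29.8 -15.3] yaw -0.0 cur tooly -6.4 z [-0.001  0.    -1.   ] q6 -0.3
[9, 54, 17] world [ 0.6158 -0.1893  0.1291]
row [15.5 29.8  7.7] yaw -0.0 cur tooly -6.4 z [-0.001  0.    -1.   ] q6 -0.3
[9, 30, 17] world [ 0.592  -0.1867  0.1291]
row [15.5  5.8  7.7] yaw -0.0 cur tooly -6.4 z [-0.001  0.    -1.   ] q6 -0.3
[8, 23.5, 17] world [ 0.5856 -0.1851  0.1285]
row [16.3 -0.7  8.2] yaw -0.0 cur tooly -6.4 z [-0.001  0.    -1.   ] q6 -0.3
```

Emit:
play_rows:
  increments: "-3 0 -6 0 1;-3 0 -20 0 1;-3 12 -34 0 1;4 30 -34 0 1;15.5 31 -20 0 1;15.5 31 -5 0 1;15.5 31 7 0 1;15.5 31 7.7 0 1;15.5 27 7.7 0 1;15.5 23 7.7 0 1;15.5 19 7.7 0 1;15.5 15.5 7.7 0 1;15.5 12 7.7 0 1;15.5 8.5 7.7 0 1;15.5 5 7.7 0 1;15.5 2 7.7 0 1;15.5 0 7.7 0 1;15.5 0 7.7 0 1"

```text
t: 26.45
tool_pos: [0.5861, -0.186, 0.0965]
orientation: [-2.342, -2.093, 0.0]
force: [1.3, -0.6, 1.1]
opening: 0.0004
gripper_force: 0.2
```

```bash
python3 kp.py
```

```text
(array([ 9.1, 24.1, 17.1]), array([1. , 1.4, 0.6]))
post [ 5.4  0.4 29. ] 0.95 q 0.01
module [ 0.3  0.2 -8.4] 0.94
```

Emit:
play_rows:
  increments: "0 -1 0 0 1;0 -2 0 0 1;0 -2 0 0 1"

```text
t: 26.9
tool_pos: [0.5844, -0.1858, 0.0964]
orientation: [2.342, 2.093, -0.0]
force: [0.5, -0.1, -0.5]
opening: 0.0006
gripper_force: 0.5
```

Emit:
play_rows:
  increments: "0 4 0 0 1;0 14 0 0 1;0 14 -20 0 1;0 14 -60 0 1;0 14 -100 0 1;0 14 -100 0 1;0 14 -100 0 1;0 14 -100 0 1"

```text
t: 27.7
tool_pos: [0.598, -0.1871, 0.195]
orientation: [-2.341, -2.092, 0.001]
force: [0.3, -1.0, -0.7]
opening: 0.0004
gripper_force: 0.0
```

```bash
python3 kp.py; python3 -c "
from fit import *
for n in('scene',):
  robot.read_camera(n)
  for d in robot.landmark_of(n,'keeper_post')[:2]+robot.landmark_of(n,'module')[:3]: print((M.T@(np.array(d['centre'])-o)*1000).round(1),d['conf'])
"
```

```text
(array([65.3, 36.1, 97.9]), array([ 0.4,  0.4, -1.1]))
post [ 5.4  1.9 27.8] 0.77 q 0.05
module [-0.8 -3.2 -7.1] 0.79
[ 6.6  3.1 30.5] 0.45
[ -80.3 -201.9   52.8] 0.39
[-528.3  -65.4  251.4] 0.74
[  1.4   2.2 -12.6] 0.56
```

Emit:
play_rows:
  increments: "0 0 40 0 1;0 0 80 0 1;0 0 99 0 1;0 -6 99 0 1;0 -12 99 0 1;0 -14.5 99 0 1;0 -15.5 99 0 1;0 -15.5 99 0 1"

```text
t: 28.8
tool_pos: [0.5838, -0.186, 0.0992]
orientation: [2.341, 2.092, 0.002]
force: [-0.1, -0.2, 1.3]
opening: 0.0005
gripper_force: 0.0
```

Emit:
play_rows:
  increments: "0 -1 0 0 1;0 -2 0 0 1;0 -2 0 0 1"

```text
t: 29.1
tool_pos: [0.5814, -0.1855, 0.0979]
orientation: [2.342, 2.093, 0.001]
force: [1.4, 0.8, 1.6]
opening: 0.0006
gripper_force: 1.1
```

Emit:
play_rows:
  increments: "0 -1 0 0 1;0 -2 0 0 1;0 -2 0 0 1"

```text
t: 29.4
tool_pos: [0.5804, -0.1853, 0.0983]
orientation: [2.34, 2.092, 0.003]
force: [5.8, 0.4, 2.6]
opening: -0.0
gripper_force: 2.7
```

```bash
python3 kp.py
```

```text
(array([10.1, 18.4, 18.6]), array([0.6, 5.7, 2.7]))
post [ 4.9 -1.7 29.5] 0.68 q -0.04
module [  1.8  -1.  -10.4] 0.6
```

The stop is felt at 5.7 N. I'll retreat and hand in.

Emit:
play_rows:
  increments: "0 5 0 0 1;0 18 0 0 1;0 18 -20 0 1;0 18 -60 0 1;0 18 -100 0 1;0 18 -100 0 1;0 18 -100 0 1;0 18 -100 0 1;0 18 -100 0 1"

```text
t: 30.45
tool_pos: [0.5957, -0.1867, 0.1951]
orientation: [-2.34, -2.091, 0.003]
force: [-0.3, 0.1, -0.4]
opening: 0.0007
gripper_force: 0.0
```

```bash
python3 kp.py; python3 -c "
from plant import robot
print(robot.close_job())"
```

```text
(array([65.3, 33.7, 98.1]), array([-0.3, -0.3, -0.3]))
post [ 6.  -2.  29.7] 0.57 q -0.05
module [ 1.  -3.8 -7.7] 0.89
the job is handed in; nothing more can be done
None
```

I handed the job in at about 30.5 s: by contact force and camera the short module is pressed home in the bay and the keeper is swung against its stop, though the hand-in returned no verdict.

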